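# Latch the door of the aneroid test chamber

### The job

The pocket barometer is in the test chamber and its door has been pushed to. Hook the claw of the draw latch over the keeper on the door, then swing the lever down over centre until it lies fully down and holds the door drawn in on its seal; leave the things standing around as they are.

Things in the scene. Friction and masses are not known exactly. Their poses are not given: they have to be found in the camera images.
- lever_pivot (a point): Lever pivot of the steel draw latch on top of the test chamber, a fixed grey-green box 170 mm deep, 200 mm wide, 150 mm high; this point is 14 mm above its flat top, midway across. Site axes: x level, towards door and keeper; y level, along the hinge lines of lever and claw; z up. Apart from the latch the top is bare, from 110 mm behind the pivot (-x) to the door at 61 mm.
- lever_end (a point): Middle of the free end of the lever, a steel channel 32 mm wide; this end, curled up a little, is 82 mm from the pivot. Fully down the lever points away from the door and its flat top face lies level, 21 mm above the box's top (7 mm above the pivot).
- lever (a joint): Lever angle, rad: 0 fully down (along the top, pointing away from the door), 1.57 upright, more leans to the door; stop at 2.4. Starts thrown open at 1.85 to 2.15; there the claw reaches past the keeper. Stiff pivot (0.12 N m): stays where left. With the claw hooked it takes up to about 7 N at its end to swing down past dead centre (near 0.3); below that it holds itself.
- claw (a joint): Claw angle relative to the lever, rad. This value minus the lever angle is the claw's slope above level: 0 level over the door, 1.57 upright, more leans back, away from the door. Starts back past upright, on its back stop at 3.95. Turns easily; falls to whichever side it leans. Its pin is in the lever, 20 mm from lever_pivot: 19 mm above and 6 mm behind it with the lever upright.
- claw_end (a point): Middle of the outer edge of the claw's hook plate, 96 mm from the claw's pin. The claw is a steel loop, 46 mm wide over its two side straps, 100 mm long; the lever passes through the loop. Its last 28 mm is a cross plate 3 mm thick, whose outer edge carries a lip 46 mm wide, turned down 14 mm and leaning 20 degrees inward.
- claw_lip (a point): Inner lower edge of the claw's lip, mid-width: the edge that must go down behind (on the outer, door-front side of) the keeper. Hooked and drawn tight it lies 12 mm below the keeper's top edge.
- keeper (a point): Top outer edge of the keeper, mid-width: a steel hook plate 32 mm wide, 4 mm thick, standing 18 mm high on the door's top edge, its top leaning 20 degrees outward, away from the lever. Latched it is about 75 mm in front of the lever pivot and 4 mm above it; door ajar, 4 to 7 mm farther out. Axes as for lever_pivot, but tilting with the door.
- door (a joint): Angle, rad, of the windowed door (200 mm wide, 138 mm high, 16 mm thick) hinged along its bottom edge: 0 metal to metal, growing as its top moves out. Starts ajar at 0.040 to 0.055 against a rubber seal, which pushes back with up to about 20 N as it is drawn in; latched it settles near 0.011. The stiff hinge holds it where it is left.
- magnet_mid (a point): Bystander: centre of a red-painted horseshoe magnet lying flat, 112 mm long, 74 mm wide, 16 mm thick.
- vane_mid (a point): Bystander: centre, half-way up, of a bronze sight vane standing on a foot 44 by 60 mm, 124 mm high.
- jar_mid (a point): Bystander: centre, half-way up, of a glass bell jar 116 mm wide on a mahogany base 144 mm wide, 191 mm high in all.

How it is judged (in metres and radians):
On the way:
1. the claw is hooked over the keeper (its lip more than 4 mm below the keeper's top edge, on the outer side) while the lever is still up (above 1.2 rad) (z of claw_lip in the frame of keeper below -0.004 m and x of claw_lip in the frame of keeper between -0.006 and 0.035 m and value of joint lever above 1.2 rad), for 0.2 s.
At the end, for the whole second after the job is handed in: The claw's lip is behind the keeper, over 4 mm below its top edge; the lever is fully down (under 0.08 rad) and the latch by itself holds the door drawn in (door angle under 0.022 rad), at rest (z of claw_lip in the frame of keeper below -0.004 m and x of claw_lip in the frame of keeper between -0.006 and 0.035 m and value of joint lever below 0.08 rad and value of joint door below 0.022 rad and velocity of joint lever below 0.1 rad/s); the robot touches nothing.
It fails at once if the magnet is moved by more than 20 mm (distance of magnet_mid from where it was at the start of the episode above 0.02 m).
It fails at once if the sight vane is moved by more than 20 mm (distance of vane_mid from where it was at the start of the episode above 0.02 m).
It fails at once if the bell jar is moved by more than 20 mm (distance of jar_mid from where it was at the start of the episode above 0.02 m).
It also fails if it takes over 42 s, if anything falls off the work surface, if the arm or the gripper's body presses on something with over 40 N, if the wrist force passes 120 N, or if a joint passes its speed limit or range.

### The arm

A 6-joint arm with a two-finger parallel gripper is mounted at the origin on the work surface. World frame = base frame: x ahead of the robot, y to its left, z up, the work surface at z = 0. Lengths are in mm, angles in rad, forces in N, time in s.
With the tool pointing down it reaches from about 250 to 725 mm from the base axis. Payload 4 kg.
Tool frame: the origin (TCP) lies midway between the tips of the shut fingers; the grasp point (between the pads) lies 19 mm behind it; z points along the fingers, y is the line along which they close (so a half turn about z gives the same grasp; the last joint's range is limited). The gripper opens to 85 mm and grips with 20 to 120 N. Pads are 22 mm wide; open, the fingers measure 114 mm over their backs; the gripper's body (76 mm by 85 mm) begins 54 mm behind the grasp point. The pads swing forward as they close: fully open they stand 13 mm farther back than shut.
Start: joints at [1.273, 0.241, 0.005, 1.335, 0, 1.571], TCP at [146.707, 477.992, 231.306] pointing down, gripper open.
Joint ranges: [-2.72, 2.72], [-1.05, 1.87], [-1.09, 1.28], [-1.99, 2.15], [-1.42, 1.44], [-3.14, 3.14]. Speed limits (rad/s): [2.79, 2.79, 3.14, 3.14, 3.14, 3.14].

### API

Orientations are given as a unit quaternion [w, x, y, z].
In Python, from workcell import ctrl gives the robot as it stands. The module is installed in compiled form; this text tells all that it offers.
- The arm moves only by the tool apply_moves, never from a script. Its argument "series" is one flat list of numbers, 4 for each row, row after row: the shift along the tool's x, y, z in m, then the turn about the tool's z in rad. In form: [tx, ty, tz, roll, tx, ty, tz, roll, ...]. A call has 1 to 20 rows; each row shifts and turns the commanded pose from where the row before left it, along the tool's axes as they then stand; what a row does not reach is not made up. A row lasts 1/12 s, in which the tool goes at most 41.7 mm and 7.16 degrees, less where a joint would pass 70% of its speed; a pose out of reach is approached as far as the arm can. A call with a gripper value outside its range is refused whole. "claw" is the finger opening in m, from 0 to 0.0854, set as the call begins (left out, the last holds). The fingers move at their own pace and stop on an object; the grip force is fixed at half the most. Time passes only in rows, so rows that do not move let the fingers close. It gives the time, the measured TCP pose, the force, the opening and the grip force at its end, in the units of the state.
- ctrl.sense(): the state, without advancing time (a new reading comes with each control period).
- ctrl.grab_frame(name): name is "side" or "top"; returns a dict with "color" (400x640x3 uint8, red, green, blue), "intrinsics" (3x3 intrinsics, pixels), "k1" (the pictures are not rectified: a ray, as slopes to the right and down, at radius r is drawn at 1 + k1 r^2 times it, then the intrinsics apply), "R" (3x3) and "t" (3): a world point X has camera coordinates R X + t. Camera axes: x right, y down, z forward; pixel columns grow to the right and rows downward; lengths in mm; the calibration is good to about 2 mm. A picture is of the moment at which its call begins. There is no depth.
- ctrl.close_job(): hands the job in; it is judged then, once.
The state is a dict: "clock": time; "qpos": joint angles; "qd": joint speeds; "tau": joint torques, N m; "ee_pos": TCP position; "ee_rot": TCP orientation; "force": force on the tool from outside, world axes, zero at the start; "torque": the same for the moment, N m; "width": finger opening in mm; "grasp_force": force on a finger pad.
Only numpy, scipy, OpenCV 4.12 (cv2) and the standard library are available. Lean on these libraries where they do the work, as an engineer would, in place of code of your own. Each camera call takes 0.05 s, during which the arm holds its last target. There are 200 camera calls.

## Working session

There is one attempt and no reset: what is moved stays moved. The work goes in short steps, Python scripts to look and compute and a tool call to move; the robot and the scene stay as the last step left them, time stands still between calls to the robot, and variables do not carry over. Pictures are saved under pics/ and viewed, at most 10 in all, crops included, and the job is handed in when it is done.

Besides the shell and the picture viewer there is one more tool, called after "Emit:" by a JSON object that holds its "op" and its "data", one argument or row to a line. apply_moves: Moves the arm, as the interface text tells. Its arguments: {"type":"object","properties":{"series":{"type":"array","items":{"type":"number"}},"claw":{"type":"number"}},"required":["series"]}

```bash
mkdir -p pics
cat > h.py <<'E'
import numpy as np, cv2
from workcell import ctrl
def snap(name,fn):
    f=ctrl.grab_frame(name); cv2.imwrite('pics/'+fn+'.png',f['color'][:,:,::-1]); np.savez('pics/'+fn+'.npz',K=f['intrinsics'],k1=f['k1'],R=f['R'],t=f['t']); return f
def ray(fn,u,v):
    d=np.load('pics/'+fn+'.npz'); K=d['K'];R=d['R'];t=d['t'].ravel()
    p=cv2.undistortPoints(np.array([[[u,v]]],float),K,np.array([float(d['k1']),0,0,0.]),None,None).ravel()
    return -R.T@t, R.T@np.array([p[0],p[1],1])
def atz(fn,u,v,z):
    c,d=ray(fn,u,v); return c+d*(z-c[2])/d[2]
def tri(a,b):
    (c1,d1),(c2,d2)=ray(*a),ray(*b); s=np.linalg.lstsq(np.c_[d1,-d2],c2-c1,rcond=None)[0]
    p,q=c1+s[0]*d1,c2+s[1]*d2; return (p+q)/2,np.linalg.norm(p-q)
def proj(fn,X):
    d=np.load('pics/'+fn+'.npz')
    return cv2.projectPoints(np.array(X,float).reshape(-1,1,3),cv2.Rodrigues(d['R'])[0],d['t'].ravel(),d['K'],np.array([float(d['k1']),0,0,0.]))[0].reshape(-1,2)
E
python3 -c "
from h import *
for n in('side','top'):
    f=snap(n,n+'0'); print(n,f['R'].round(3).tolist(),f['t'],f['intrinsics'][0],f['k1'])
print(ctrl.sense())"
```

```text
side [[0.889, -0.458, -0.002], [-0.296, -0.572, -0.765], [0.349, 0.68, -0.644]] [-525.34453444  244.33617055  856.2171601 ] [467.9844449   0.        316.0805855] -0.019977132163391625
top [[-0.026, -1.0, 0.003], [-0.993, 0.025, -0.119], [0.119, -0.006, -0.993]] [-28.43464881 593.59271187 900.91352918] [465.54992611   0.         320.90720553] -0.10815403372232772
{'clock': 0.1, 'qpos': array([ 1.27301865e+00,  2.41306739e-01,  3.88429123e-03,  1.33519946e+00,
       -5.84406202e-06,  1.57080600e+00]), 'qd': array([-0.00049996, -0.00072143,  0.00305343, -0.00109427, -0.00181105,
       -0.00044091]), 'tau': array([ 5.51769390e-04, -3.73138225e+01,  2.53009915e+01,  1.09062635e-02,
        2.16191012e-05,  7.45945066e-07]), 'ee_pos': array([146.53771073, 477.46643833, 230.52707997]), 'ee_rot': array([-1.32508983e-04,  1.48344075e-01,  9.88935388e-01, -9.03127940e-04]), 'force': array([0.04213533, 0.19999983, 0.64462612]), 'torque': array([ 0.02162652,  0.00314444, -0.01842763]), 'grasp_force': 0.0, 'width': 85.65686608694028}
```

View pics/side0.png

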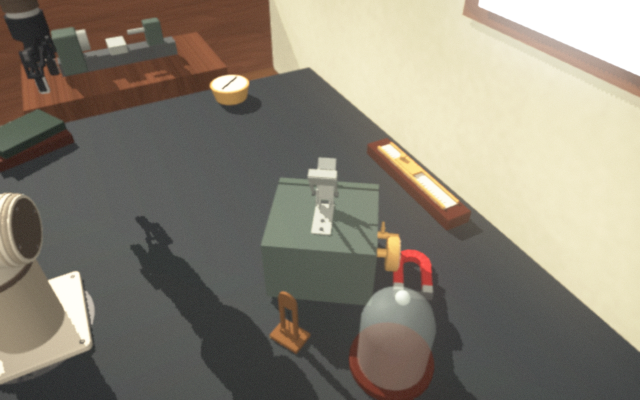

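View pics/top0.png

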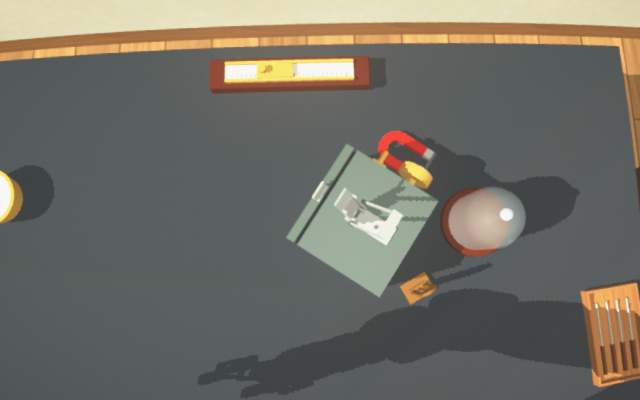

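The top view shows the box with its door and keeper on the left edge (keeper near (321,190)) and the latch near (370,215). The magnet and jar are to the right, and the vane is below right. I'll enlarge the latch.

```bash
python3 -c "
import cv2,numpy as np
a=cv2.imread('pics/top0.png')[140:300,280:445]; b=cv2.imread('pics/side0.png')[145:305,255:390]
a=cv2.resize(a,None,fx=2.6,fy=2.6,interpolation=2); b=cv2.resize(b,None,fx=2.6,fy=2.6,interpolation=2)
a=cv2.imread('pics/top0.png')[175:255,300:410]; b=cv2.imread('pics/side0.png')[150:245,290:400]
a=cv2.resize(a,None,fx=4,fy=4,interpolation=2)[:, :]; b=cv2.resize(b,None,fx=3.2,fy=3.2,interpolation=2)
im=np.zeros((600,800,3),np.uint8); im[:a.shape[0],:a.shape[1]]=a; im[-b.shape[0]:,-b.shape[1]:]=b
a=cv2.resize(cv2.imread('pics/top0.png')[175:250,300:410],None,fx=5,fy=5,interpolation=2)
b=cv2.resize(cv2.imread('pics/side0.png')[150:245,275:400],None,fx=5,fy=5,interpolation=2)
cv2.imwrite('pics/ca.png',a);cv2.imwrite('pics/cb.png',b)"
```

```text
(no output)
```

View pics/ca.png

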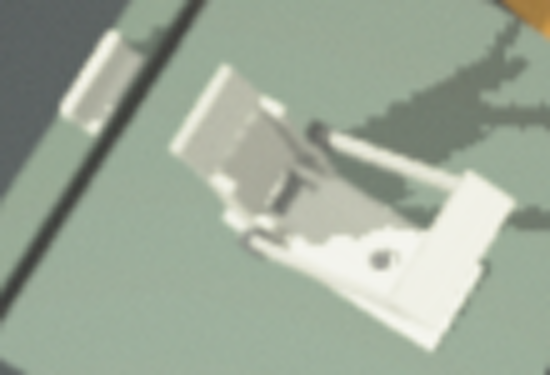

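View pics/cb.png

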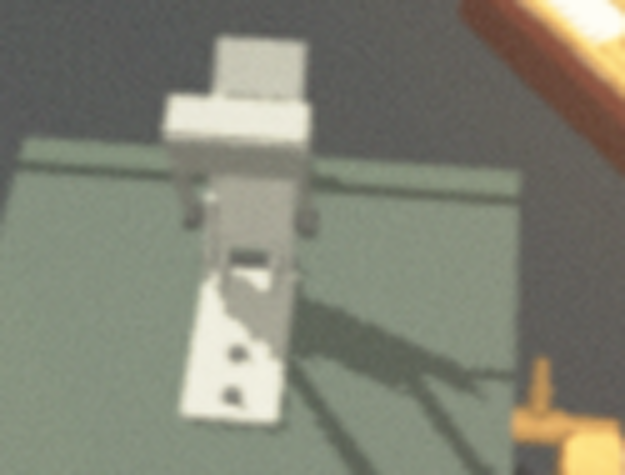

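The keeper's outer edge in the top image is at about (317.4,188.8), and the lever end's far edge is at about (339.6,196.4). The claw leans back with its lip at about (395,230). In the side image the lever end's top edge runs (318,157.5)–(336.5,158).

```bash
python3 -c "
from h import *
tc=[(348,144),(438,202),(380,297),(287,238)]
P=np.array([atz('top0',*c,150) for c in tc]); print(P.round(0))
sc=[(279.5,178),(380,185),(379,249),(264,246)]  # far-left, far-right, near-right, near-left in side
S=np.array([atz('side0',*c,150) for c in sc]); print(S.round(0))
k=[(112,30),(63,108)]; print('keeper top-only',[atz('top0',300+a/5,175+b/5,168).round(1) for a,b in k])
print('lever end',[tri(('top0',300+a/5,175+b/5),('side0',275+c/5,150+d/5)) for a,b,c,d in[(225,65,308,42),(172,150,217,36)]])
print('baseplate back corners z151',[atz('side0',275+c/5,150+d/5,152).round(1) for c,d in[(180,418),(280,423)]])
"
```

```text
[[ 684.  -94.  150.]
 [ 575. -251.  150.]
 [ 412. -141.  150.]
 [ 518.   18.  150.]]
[[ 517.   18.  150.]
 [ 686.  -95.  150.]
 [ 588. -241.  150.]
 [ 416. -144.  150.]]
keeper top-only [array([614.8, -46.2, 168. ]), array([587.9, -28.5, 168. ])]
lever end [(array([591.48273321, -81.05865723, 237.07068521]), np.float64(0.7971833150730394)), (array([564.10223624, -63.18754831, 237.56927428]), np.float64(0.6462780469005064))]
baseplate back corners z151 [array([ 500.7, -156.2,  152. ]), array([ 530.9, -174.7,  152. ])]
```

Emit:
{"op": "apply_moves", "data": {
  "series": [-0.0271,-0.0253,-0.004,0,-0.0271,-0.0253,-0.004,0,-0.0271,-0.0253,-0.004,0,-0.0271,-0.0253,-0.004,0,-0.0271,-0.0253,-0.004,0,-0.0271,-0.0253,-0.004,0,-0.0271,-0.0253,-0.004,0,-0.0271,-0.0253,-0.004,0,-0.0271,-0.0253,-0.004,0,-0.0271,-0.0253,-0.004,0,-0.0271,-0.0253,-0.004,0,-0.0271,-0.0253,-0.004,0,-0.0271,-0.0253,-0.004,0,-0.0271,-0.0253,-0.004,0,-0.0271,-0.0253,-0.004,0,-0.0271,-0.0253,-0.004,0,-0.0271,-0.0253,-0.004,0,-0.0271,-0.0253,-0.004,0,-0.0271,-0.0253,-0.004,0,-0.0271,-0.0253,-0.004,0],
  "claw": 0
}}

```text
clock: 1.77
ee_pos: [516.7, -166.5, 311.0]
ee_rot: [-0.0, 0.149, 0.989, 0.0]
force: [1.6, 0.0, 0.8]
width: -0.2
grasp_force: 0.0
```

Emit:
{"op": "apply_moves", "data": {
  "series": [0,0,0,0.095,0,0,0,0.095,0,0,0,0.096,0,0,0,0]
}}

```text
clock: 2.1
ee_pos: [516.2, -165.1, 310.4]
ee_rot: [-0.001, 0.289, 0.957, 0.0]
force: [-0.2, -0.5, 0.4]
width: -0.2
grasp_force: 0.0
```

```bash
cat >> h.py <<'E'
PV=np.array([557.6,-102.7,164]); SX=np.array([.55,.835,0]); SY=np.array([-.835,.55,0])
def st():
    s=ctrl.sense(); d=s['ee_pos']-PV; w,x,y,z=s['ee_rot']
    print('t',round(s['clock'],2),'site xyz(z world)',(d@SX).round(1),(d@SY).round(1),s['ee_pos'][2].round(1),'toolx deg',np.degrees(np.arctan2(2*(x*y+w*z),1-2*(y*y+z*z))).round(1),'F',s['force'].round(1),'w',round(s['width'],1))
E
python3 -c "
from h import *
st()"
```

```text
t 2.1 site xyz(z world) -74.9 0.2 310.4 toolx deg 146.4 F [-0.2 -0.5  0.4] w -0.2
```

Emit:
{"op": "apply_moves", "data": {
  "series": [0,0,0.026,0,0,0,0.026,0,0,0.006,0,0,0,0.006,0,0,0,0.006,0,0,0,0.006,0,0,0,0.006,0,0,0,0.006,0,0,0,0.006,0,0,0,0.006,0,0,0,0.006,0,0,0,0.006,0,0,0,0.006,0,0,0,0,0,0]
}}

```text
clock: 3.27
ee_pos: [553.4, -108.6, 259.1]
ee_rot: [-0.0, 0.287, 0.958, 0.0]
force: [0.1, -0.5, 1.5]
width: 0.0
grasp_force: 0.0
```

```bash
python3 -c "
from h import *
st();f=snap('top','top1');g=snap('side','side1')
a=cv2.imread('pics/top1.png')[150:260,290:420];b=cv2.imread('pics/side1.png')[110:250,255:400]
a=cv2.resize(a,(390,330),interpolation=2);b=cv2.resize(b,(400,386),interpolation=2)
im=np.zeros((390,800,3),np.uint8);im[:330,:390]=a;im[:386,400:]=b;cv2.imwrite('pics/c1.png',im)"
```

```text
t 3.27 site xyz(z world) -7.3 0.3 259.1 toolx deg 146.6 F [ 0.1 -0.5  1.5] w 0.0
```

View pics/c1.png

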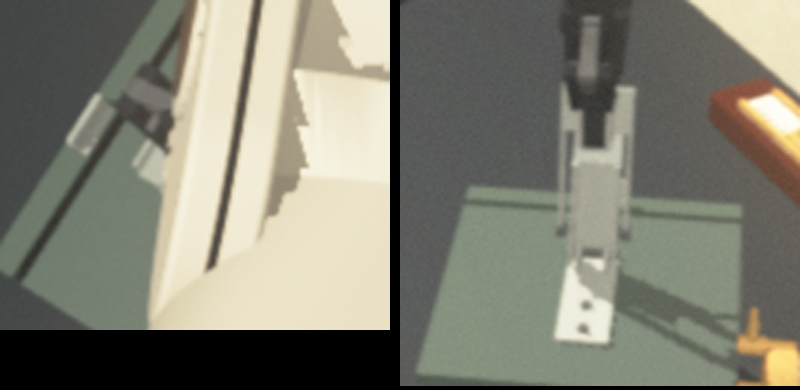

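The side view shows the claw about upright, with its straps at x≈565–635 in the crop and the finger behind its plate. I'll push on.

Emit:
{"op": "apply_moves", "data": {
  "series": [0,0.006,0,0,0,0.006,0,0,0,0.006,0,0,0,0.006,0,0,0,0.006,0,0,0,0,0,0,0,-0.03,-0.02,0,0,-0.03,-0.02,0,0,-0.03,-0.02,0,0,-0.04,0,0,0,-0.03,0,0]
}}

```text
clock: 4.28
ee_pos: [480.5, -220.1, 321.2]
ee_rot: [0.002, 0.288, 0.958, -0.001]
force: [-0.2, 0.1, -0.5]
width: -0.2
grasp_force: 0.0
```

```bash
python3 -c "
from h import *
st();f=snap('top','top2');g=snap('side','side2')
a=cv2.imread('pics/top2.png')[150:260,290:420];b=cv2.imread('pics/side2.png')[110:250,255:400]
a=cv2.resize(a,(390,330),interpolation=2);b=cv2.resize(b,(400,386),interpolation=2)
im=np.zeros((390,800,3),np.uint8);im[:330,:390]=a;im[:386,400:]=b;cv2.imwrite('pics/c2.png',im)"
```

```text
t 4.28 site xyz(z world) -140.4 -0.2 321.2 toolx deg 146.6 F [-0.2  0.1 -0.5] w -0.2
```

View pics/c2.png

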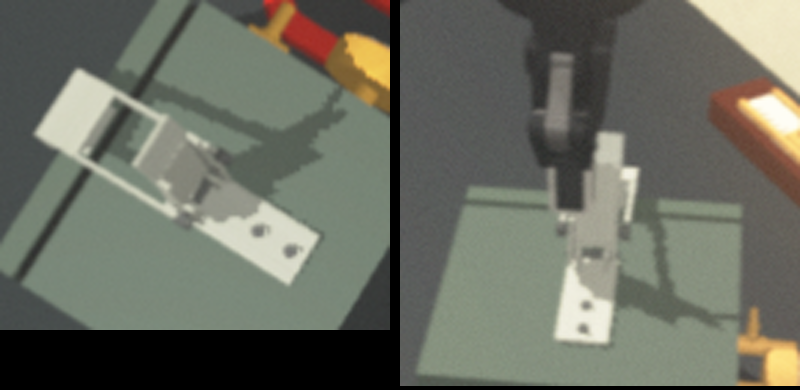

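Seen from above, the claw lies over the door with the keeper inside the loop at crop (95,130), and its plate extends beyond the keeper. Next the finger goes over to the door side of the lever.

Emit:
{"op": "apply_moves", "data": {
  "series": [0,0.036,0.003,0,0,0.036,0.003,0,0,0.036,0.003,0,0,0.036,0.003,0,0,0.036,0.003,0,0,0.036,0.003,0,0,0.002,0,0,0,0,0.025,0,0,0,0.025,0,0,0,0.024,0,0,0,0,0]
}}

```text
clock: 5.3
ee_pos: [598.1, -35.3, 221.4]
ee_rot: [-0.005, 0.287, 0.958, -0.001]
force: [-1.1, -0.5, -0.8]
width: 0.0
grasp_force: 0.0
```

```bash
python3 -c "
from h import *
st()
print([((p-PV)@SX,(p-PV)@SY) for p in [atz('top2',290+56/3,150+101/3,170),atz('top0',317.4,188.8,168)]])"
```

```text
t 5.3 site xyz(z world) 78.5 3.3 221.4 toolx deg 146.6 F [-1.1 -0.5 -0.8] w 0.0
[(np.float64(96.18420381607032), np.float64(0.13256149834280254)), (np.float64(78.77901182650693), np.float64(-0.4920430421634918))]
```

Emit:
{"op": "apply_moves", "data": {
  "series": [-0.003,-0.005,-0.003,0,0,-0.006,-0.003,0,0,-0.005,0,0,0,-0.005,0,0,0,-0.005,0,0,0,-0.005,0,0,0,-0.005,0,0,0,-0.005,0,0,0,-0.005,0,0,0,-0.004,0,0,0,0,0,0]
}}

```text
clock: 6.22
ee_pos: [577.6, -78.5, 236.9]
ee_rot: [0.003, 0.287, 0.958, 0.002]
force: [-0.0, 6.2, 12.1]
width: -0.1
grasp_force: 7.1
```

```bash
python3 -c "
from h import *
st();f=snap('top','top3');g=snap('side','side3')
a=cv2.imread('pics/top3.png')[150:260,290:420];b=cv2.imread('pics/side3.png')[110:250,255:400]
a=cv2.resize(a,(390,330),interpolation=2);b=cv2.resize(b,(400,386),interpolation=2)
im=np.zeros((390,800,3),np.uint8);im[:330,:390]=a;im[:386,400:]=b;cv2.imwrite('pics/c3.png',im)"
```

```text
t 6.22 site xyz(z world) 31.2 -3.4 236.9 toolx deg 146.6 F [-0.   6.2 12.1] w -0.1
```

View pics/c3.png

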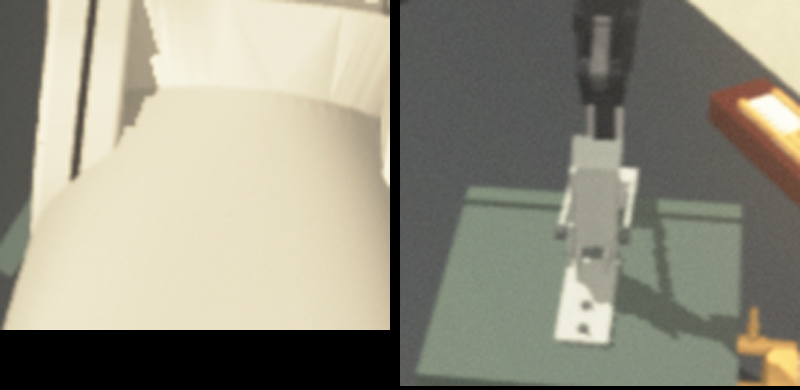

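```bash
python3 -c "
from h import *
for th in np.arange(1.2,2.3,.1):
    p=PV+SX*(-82*np.cos(th))+np.array([0,0,82*np.sin(th)]); print(th.round(1),proj('side3',p).round(1).tolist(), p[2].round(0))
print('tcp',proj('side3',ctrl.sense()['ee_pos']))
print('tcp crop', (proj('side3',ctrl.sense()['ee_pos'])-[255,110])*2.757+[400,0])
b=cv2.resize(cv2.imread('pics/side3.png')[125:215,285:375],None,fx=6,fy=6,interpolation=2);cv2.imwrite('pics/c4.png',b)"
```

```text
1.2 [[324.1, 178.8]] 240.0
1.3 [[324.5, 174.8]] 243.0
1.4 [[324.9, 171.2]] 245.0
1.5 [[325.4, 168.0]] 246.0
1.6 [[325.8, 165.1]] 246.0
1.7 [[326.2, 162.7]] 245.0
1.8 [[326.6, 160.7]] 244.0
1.9 [[327.0, 159.1]] 242.0
2.0 [[327.3, 158.1]] 239.0
2.1 [[327.7, 157.4]] 235.0
2.2 [[327.9, 157.3]] 230.0
tcp [[329.03158093 159.83999592]]
tcp crop [[604.10506862 137.40886876]]
```

View pics/c4.png

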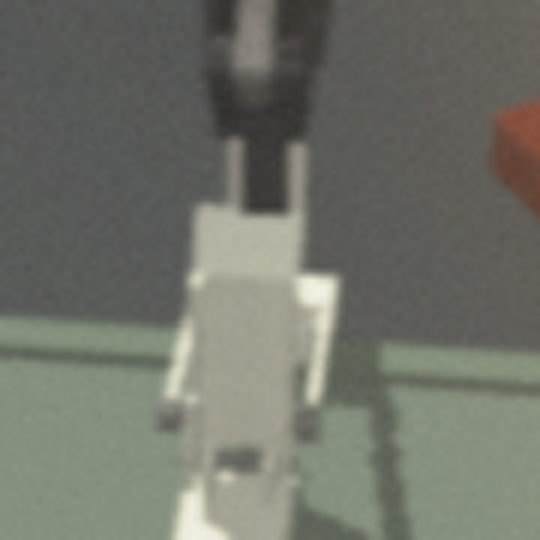

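The lever has barely moved (about 1.9 rad): the fingertip rode up onto the curled end. I'll back off and push lower.

Emit:
{"op": "apply_moves", "data": {
  "series": [0,0.005,-0.015,0,0,0.025,0,0,0.003,0.02,0,0,0,0,0.02,0,0,0,0.02,0,0,0,0,0,0,0,0,0]
}}

```text
clock: 6.9
ee_pos: [599.9, -36.5, 207.0]
ee_rot: [-0.002, 0.288, 0.958, -0.001]
force: [-0.7, 0.4, 0.6]
width: -0.4
grasp_force: 0.0
```

```bash
python3 -c "
from h import *
st();f=snap('side','side4')
b=cv2.imread('pics/side4.png')[125:215,285:375]
p=proj('side4',[PV+SX*(-82*np.cos(th))+np.array([0,0,82*np.sin(th)]) for th in (1.8,1.9,2.0,2.1)]);print(p)
cv2.imwrite('pics/c5.png',cv2.resize(b,None,fx=6,fy=6,interpolation=2))"
```

```text
t 6.9 site xyz(z world) 78.5 1.0 207.0 toolx deg 146.5 F [-0.7  0.4  0.6] w -0.4
[[326.60966007 160.67230979]
 [326.98332483 159.13302284]
 [327.33193201 158.05167204]
 [327.65241103 157.42755204]]
```

Emit:
{"op": "apply_moves", "data": {
  "series": [0,-0.006,0,0,0,-0.006,0,0,0,-0.006,0,0,0,-0.006,0,0,0,-0.006,0,0,0,-0.005,0,0,0,-0.005,0,0,0,0,0,0]
}}

```text
clock: 7.62
ee_pos: [578.8, -70.5, 208.6]
ee_rot: [0.0, 0.288, 0.958, 0.0]
force: [-0.1, 0.2, 0.8]
width: -0.0
grasp_force: 0.0
```

```bash
python3 -c "
from h import *
st()"
```

```text
t 7.62 site xyz(z world) 38.6 0.0 208.6 toolx deg 146.5 F [-0.1  0.2  0.8] w -0.0
```

Emit:
{"op": "apply_moves", "data": {
  "series": [0,-0.005,0,0,0,-0.005,0,0,0,-0.005,0,0,0,-0.005,0,0,0,0,0,0]
}}

```text
clock: 8.03
ee_pos: [567.7, -87.3, 208.5]
ee_rot: [0.0, 0.288, 0.958, -0.0]
force: [0.1, 0.0, 1.2]
width: 0.0
grasp_force: 0.6
```

```bash
python3 -c "
from h import *
st();f=snap('side','side5')
b=cv2.imread('pics/side5.png')[125:215,285:375]
a=cv2.imread('pics/side4.png')[125:215,285:375]
cv2.imwrite('pics/c6.png',cv2.resize(np.hstack([a,b]),None,fx=4.4,fy=4.4,interpolation=2))"
```

```text
t 8.03 site xyz(z world) 18.4 0.1 208.5 toolx deg 146.5 F [0.1 0.  1.2] w 0.0
```

View pics/c6.png

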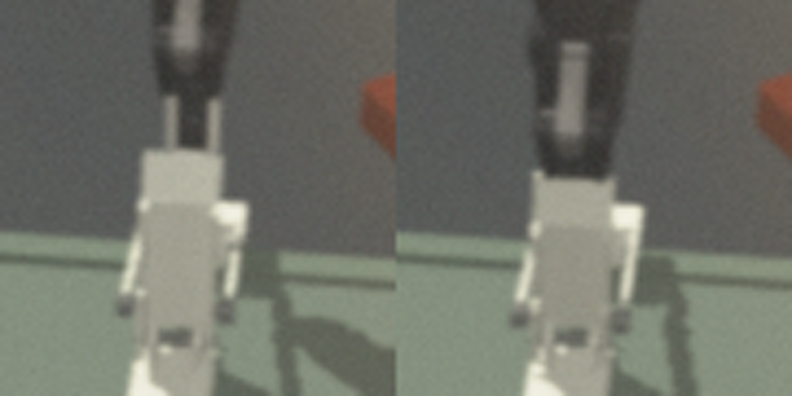

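The right half shows the lever swung to about 1.6 rad (end at row ≈165), with the claw still over the keeper. I'll follow the arc.

Emit:
{"op": "apply_moves", "data": {
  "series": [0,-0.006,-0.0045,0,0,-0.006,-0.0045,0,0,-0.006,-0.0045,0,0,-0.0053,0.0017,0,0,-0.0053,0.0017,0,0,-0.0053,0.0017,0,0,-0.004,0.0027,0,0,-0.004,0.0027,0,0,-0.004,0.0027,0,0,0,0,0]
}}

```text
clock: 8.92
ee_pos: [542.4, -125.5, 208.1]
ee_rot: [-0.0, 0.288, 0.958, -0.0]
force: [1.1, 0.1, 0.9]
width: 0.1
grasp_force: 0.6
```

```bash
python3 -c "
from h import *
st()"
```

```text
t 8.92 site xyz(z world) -27.4 0.1 208.1 toolx deg 146.5 F [1.1 0.1 0.9] w 0.1
```

Emit:
{"op": "apply_moves", "data": {
  "series": [0,-0.0033,0.0035,0,0,-0.0033,0.0035,0,0,-0.0033,0.0035,0,0,-0.0029,0.005,0,0,-0.0029,0.005,0,0,0,0,0]
}}

```text
clock: 9.42
ee_pos: [532.9, -138.2, 186.3]
ee_rot: [-0.002, 0.288, 0.958, -0.0]
force: [-0.1, -0.2, -0.2]
width: -0.2
grasp_force: 0.0
```

Emit:
{"op": "apply_moves", "data": {
  "series": [0,-0.0015,0.004,0,0,-0.0015,0.004,0,0,-0.001,0.004,0,0,-0.001,0.004,0,0,0,0.002,0,0,0,0,0,0,0,0,0]
}}

```text
clock: 10.0
ee_pos: [531.2, -141.8, 171.0]
ee_rot: [0.0, 0.288, 0.958, 0.0]
force: [-2.6, 0.3, 7.8]
width: 0.1
grasp_force: 3.7
```

```bash
python3 -c "
from h import *
st()"
```

```text
t 10.0 site xyz(z world) -47.2 0.6 171.0 toolx deg 146.6 F [-2.6  0.3  7.8] w 0.1
```

Emit:
{"op": "apply_moves", "data": {
  "series": [0,-0.008,0.003,0,0,0,0.002,0,0,0,0,0,0,0,0,0]
}}

```text
clock: 10.33
ee_pos: [530.8, -144.8, 170.7]
ee_rot: [0.005, 0.286, 0.958, 0.005]
force: [-1.7, 11.4, 25.0]
width: -0.0
grasp_force: 12.1
```

Emit:
{"op": "apply_moves", "data": {
  "series": [0,0,-0.03,0,0,0,-0.04,0,0,0,-0.04,0,0.04,0,0,0,0.04,0,0,0,0.04,0,0,0,0.04,0,0,0,0.04,0,0,0,0.04,0,0,0,0,0,0,0]
}}

```text
clock: 11.17
ee_pos: [320.6, -14.0, 274.5]
ee_rot: [-0.002, 0.286, 0.958, 0.0]
force: [-0.7, -1.3, 0.3]
width: -0.1
grasp_force: 0.0
```

```bash
python3 -c "
from h import *
st();f=snap('top','top9');g=snap('side','side9')
a=cv2.imread('pics/top9.png')[150:260,290:420];b=cv2.imread('pics/side9.png')[140:250,260:390]
cv2.imwrite('pics/c9.png',cv2.resize(np.hstack([a,b]),None,fx=3.07,fy=3.07,interpolation=2))"
```

```text
t 11.17 site xyz(z world) -56.2 246.7 274.5 toolx deg 146.7 F [-0.7 -1.3  0.3] w -0.1
```

View pics/c9.png

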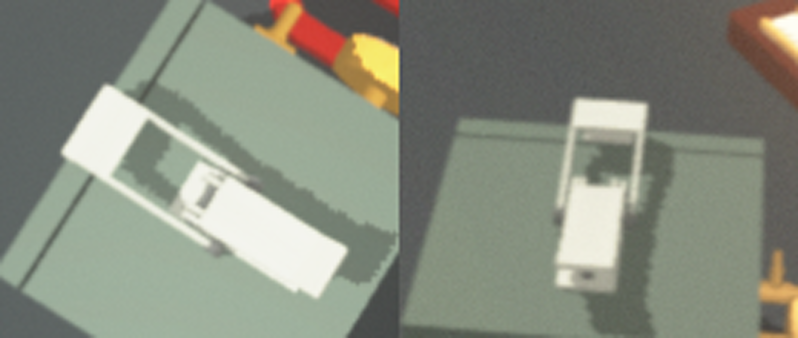

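The lever lies flat, the claw plate covers the keeper with its outer edge at about (317,188) in the full image, and the door gap has narrowed. The arm is clear, so I'm handing in.

```bash
python3 -c "
from h import *
f='top9'; p=atz(f,290+84/3.07,150+118/3.07,172)-PV; print((p@SX).round(1))
print(ctrl.close_job())"
```

```text
78.8
the job is handed in; nothing more can be done
None
```

I hooked the claw over the keeper, swung the lever fully down, and handed the job in at about 11 s of the 42 s allowed. The last pictures show the door drawn in and the arm clear. The judge's verdict wasn't shown, and I didn't re-measure the magnet, vane or jar.

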